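# Pack the microscope's parts into their caddy

## Task

Pack the microscope's loose parts into the white caddy, each standing upright on the floor of the pocket made for it: the objective lens (with the tapered brass nose) in the smallest round pocket, the eyepiece (round foot, steel tube) in the middle round one, the condenser (widest round foot) in the largest, and the slide box in the oblong one. Set them down gently, without dropping them. Leave the look-alikes, the plain steel plug without a nose and the press weight with the square foot, standing where they are.

Things in the scene. Friction and masses are not known exactly. Their poses are not given: they have to be found in the camera images.
- objective: Microscope objective lens, standing: steel barrel 28 mm diameter from the bench to 44 mm, then a brass nose tapering to 14 mm across, 56 mm high in all; about 0.12 kg. Grip the barrel's upper half. Origin: centre of its underside; z up.
- eyepiece: Microscope eyepiece, standing on its eyecup: round grey eyecup 46 mm diameter and 12 mm high, and on it a steel tube 24 mm diameter, from 12 to 54 mm, glass on top; about 0.08 kg. Grip the tube. Origin: centre of its underside; z up.
- condenser: Microscope condenser, standing on its flange: round aluminium flange 62 mm diameter and 10 mm high, and on it a dark steel sleeve 38 mm diameter, from 10 to 46 mm, with a glass disc on top; about 0.15 kg. Grip the sleeve. Origin: centre of its underside; z up.
- slide_box: Closed white plastic slide box, 82 mm (x) by 36 mm (y), 42 mm high, a grey seam round it; about 0.09 kg. Lies flat at any yaw; grip it across its 36 mm width. Origin: centre of its underside; z up.
- blank_plug: Look-alike of the objective, to be left alone: plain steel cylinder with flat top and no nose, 28 mm diameter, 40 mm high. Origin: centre of its underside; z up.
- press_weight: Look-alike of the eyepiece, to be left alone: cover-glass press weight with a square grey foot 46 x 46 mm, 12 mm high, and on it a steel post 24 mm diameter, up to 54 mm. (A small flat dish and a flat pack, both 10 mm high and no part of the job, also lie among the parts.) Origin: centre of its underside; z up.
- pocket_small: Smallest round pocket of the caddy, 44 mm inside diameter, for the objective lens. Wall and floor 3 mm thick, 13 mm high; floor 7 mm above the bench. Fixed in the white caddy (226 x 190 mm, rim 14 mm high, turned up to 20 degrees) with the other pockets, two by two, centres 108 mm apart along its x, 90 mm along y; their places vary. Origin: centre of its underside; x, y along the caddy's sides.
- pocket_middle: Middle round pocket of the caddy, 62 mm inside diameter, for the eyepiece. Wall and floor 3 mm thick, 13 mm high; floor 7 mm above the bench. Fixed in the white caddy (226 x 190 mm, rim 14 mm high, turned up to 20 degrees) with the other pockets, two by two, centres 108 mm apart along its x, 90 mm along y; their places vary. Origin: centre of its underside; x, y along the caddy's sides.
- pocket_large: Largest round pocket of the caddy, 78 mm inside diameter, for the condenser. Wall and floor 3 mm thick, 13 mm high; floor 7 mm above the bench. Fixed in the white caddy (226 x 190 mm, rim 14 mm high, turned up to 20 degrees) with the other pockets, two by two, centres 108 mm apart along its x, 90 mm along y; their places vary. Origin: centre of its underside; x, y along the caddy's sides.
- pocket_oblong: Oblong pocket of the caddy, 98 mm (x) by 52 mm (y) inside, for the slide box. Wall and floor 3 mm thick, 13 mm high; floor 7 mm above the bench. Fixed in the white caddy (226 x 190 mm, rim 14 mm high, turned up to 20 degrees) with the other pockets, two by two, centres 108 mm apart along its x, 90 mm along y; their places vary. Origin: centre of its underside; x, y along the caddy's sides.
Things that resemble listed ones, but are neither listed nor needed, are in the scene too. What is shaped like the pocket_large but turquoise is not meant. What is shaped like the eyepiece but red is not meant.

How it is judged:
At the end, for the whole second after the job is handed in: Each of the four parts upright (0.12 rad) and at rest on its own pocket's floor, centre within 13.5 mm of the pocket's, underside under 7 mm above the pocket's underside; blank plug and press weight upright (0.12 rad), at rest, within 25 mm of their starts (horizontal distance between objective and pocket_small below 0.0135 m and z of objective in the frame of pocket_small between -0.001 and 0.007 m and angle between each of objective, eyepiece, condenser, slide_box, blank_plug, press_weight's own z axis and vertical below 0.12 rad and linear speed of each of objective, eyepiece, condenser, slide_box, blank_plug, press_weight below 0.02 m/s and horizontal distance between eyepiece and pocket_middle below 0.0135 m and z of eyepiece in the frame of pocket_middle between -0.001 and 0.007 m and horizontal distance between condenser and pocket_large below 0.0135 m and z of condenser in the frame of pocket_large between -0.001 and 0.007 m and horizontal distance between slide_box and pocket_oblong below 0.0135 m and z of slide_box in the frame of pocket_oblong between -0.001 and 0.007 m and distance of each of blank_plug, press_weight from where it was at the start of the episode below 0.025 m); the robot touches nothing.
It fails at once if a part was dropped or thrown (faster than 0.55 m/s while not held) ((contact force between the fingers and objective below 0.02 N and linear speed of objective above 0.55 m/s) or (contact force between the fingers and eyepiece below 0.02 N and linear speed of eyepiece above 0.55 m/s) or (contact force between the fingers and condenser below 0.02 N and linear speed of condenser above 0.55 m/s) or (contact force between the fingers and slide_box below 0.02 N and linear speed of slide_box above 0.55 m/s)).
It fails at once if the blank plug was moved by more than 40 mm or lifted (distance of blank_plug from where it was at the start of the episode above 0.04 m or height (world z) of blank_plug above 0.015 m).
It fails at once if the press weight was moved by more than 40 mm or lifted (distance of press_weight from where it was at the start of the episode above 0.04 m or height (world z) of press_weight above 0.015 m).
It also fails if it takes over 104 s, if anything falls off the work surface, if the arm or the gripper's body presses on something with over 40 N, if the wrist force passes 120 N, or if a joint passes its speed limit or range.

## Robot

A 7-joint arm with a two-finger parallel gripper is mounted at the origin on the work surface. World frame = base frame: x ahead of the robot, y to its left, z up, the work surface at z = 0. Lengths are in m, angles in rad, forces in N, time in s.
With the tool pointing down it reaches from about 0.35 to 0.9 m from the base axis. Payload 19.9 kg.
Tool frame: the origin (TCP) lies at the very end of the fingers, on their centre line; the grasp point (between the pads) lies 19 mm behind it (bot.tcp_to_grasp is the distance from the TCP to the grasp point, in m); z points along the fingers, y is the line along which they close (so a half turn about z gives the same grasp; the last joint's range is limited). The gripper opens to 94 mm and grips with 3 to 60 N. Pads are 16 mm wide; open, the fingers measure 119 mm over their backs; the gripper's body (75 mm by 177 mm) begins 78 mm behind the grasp point.
Start: joints at [-1.331, 0.417, -0.01, 1.614, 0.005, 1.111, -0.053], TCP at [0.173, 0.601, 0.205] pointing down, gripper open.
Joint ranges: [-2.81, 2.81], [-0.39, 2.02], [-1.27, 1.25], [0.06, 2.57], [-1.19, 4.33], [0.19, 2], [-2.82, 2.82]. Speed limits (rad/s): [1.89, 1.89, 2.39, 2.39, 3.01, 3.01, 3.01].

## Interface

Orientations are given as a unit quaternion [x, y, z, w].
In Python, from rig import bot, read_camera, calibration gives the robot as it stands. The module is installed in compiled form; this text tells all that it offers.
- The arm moves only by the tool carry_out, never from a script. Its argument "targets" is a list that holds one entry, the list of rows, each a list of 4 numbers: the shift along the tool's x, y, z in mm, then the turn about the tool's z in rad. In form: [[[dx, dy, dz, turn], ...]]. A call has 1 to 8 rows; each row shifts and turns the commanded pose from where the row before left it, along the tool's axes as they then stand; what a row does not reach is not made up. A row lasts 1/12 s, in which the tool goes at most 41.7 mm and 7.16 degrees, less where a joint would pass 70% of its speed; a pose out of reach is approached as far as the arm can. A call with a gripper value outside its range is refused whole. "gripper" is the closure in counts, from 0 (fully open) to 255 (shut), set as the call begins (left out, the last holds). The fingers move at their own pace and stop on an object; "newtons" is the grip in N (left out, the last holds). Time passes only in rows, so rows that do not move let the fingers close. It gives the time, the measured TCP pose, the force, the opening and the grip force at its end, in the units of the state.
- bot.read_state(): the state, without advancing time (a new reading comes with each control period).
- read_camera(name): name is "scene" or "top" or "wrist"; returns the picture (400x640x3 uint8, red, green, blue); there is no depth.
- calibration(name): a dict with "mtx" (3x3 intrinsics, pixels), "k1" (the pictures are not rectified: a ray, as slopes to the right and down, at radius r is drawn at 1 + k1 r^2 times it, then the intrinsics apply), "rvec" (rotation vector, rad) and "tvec" (3), from world to camera coordinates, as OpenCV has them; the wrist camera has in their place "mount" (4x4, takes a point from camera to tool coordinates, whose origin is the TCP and whose axes are the flange's). Camera axes: x right, y down, z forward; pixel columns grow to the right and rows downward; lengths in m; the calibration is good to about 2 mm. A picture is of the moment at which its call begins: read the wrist's pose just before it. calibration takes no time and is no camera call.
- bot.job_done(): hands the job in; it is judged then, once.
The state is a dict: "t": time; "q": joint angles; "joint_vel": joint speeds; "effort": joint torques, N m; "eef_pos": TCP position; "orientation": TCP orientation; "wrist_force": force on the tool from outside, world axes, zero at the start; "ft_torque": the same for the moment, N m; "grip_width": finger opening in m; "gripper_force": force on a finger pad.
Only numpy, scipy, OpenCV 4.12 (cv2) and the standard library are available. Lean on these libraries where they do the work, as an engineer would, in place of code of your own. Each camera call takes 0.05 s, during which the arm holds its last target. There are 200 camera calls.

## Working session

There is one attempt and no reset: what is moved stays moved. The work goes in short steps, Python scripts to look and compute and a tool call to move; the robot and the scene stay as the last step left them, time stands still between calls to the robot, and variables do not carry over. Pictures are saved under pics/ and viewed, at most 14 in all, crops included, and the job is handed in when it is done.

Besides the shell and the picture viewer there is one more tool, called after ">>>" by a JSON object that holds its "op" and its "data", one argument or row to a line. carry_out: Moves the arm, as the interface text tells. Its arguments: {"type":"object","properties":{"targets":{"type":"array"},"gripper":{"type":"number"},"newtons":{"type":"number"}},"required":["targets"]}

```bash
mkdir -p pics; cat > h.py <<'E'
import numpy as np, cv2
from scipy.spatial.transform import Rotation as R
from rig import bot, read_camera, calibration
def ray(name,uv,z,pose=None):
    c=calibration(name);K=np.array(c['mtx']);k=c['k1']
    uv=np.atleast_2d(np.array(uv,float))
    s=cv2.undistortPoints(uv[:,None],K,np.array([k,0,0,0,0.]))[:,0]
    d=np.c_[s,np.ones(len(s))]
    if 'mount' in c:
        M=np.array(c['mount']);Rt=R.from_quat(pose[1]).as_matrix()
        o=Rt@M[:3,3]+pose[0];A=Rt@M[:3,:3]
    else:
        Rm=cv2.Rodrigues(np.array(c['rvec'],float))[0];A=Rm.T;o=-A@np.array(c['tvec'],float).ravel()
    w=d@A.T
    return o+w*((z-o[2])/w[:,2])[:,None]
def proj(name,P):
    c=calibration(name)
    return cv2.projectPoints(np.atleast_2d(np.array(P,float)),np.array(c['rvec'],float),np.array(c['tvec'],float),np.array(c['mtx']),np.array([c['k1'],0,0,0,0.]))[0][:,0]
def save(im,n): cv2.imwrite('pics/'+n,im[...,::-1])
E
python3 - <<'E'
from h import *
s=bot.read_state();print({k:np.round(v,3) for k,v in s.items()}, bot.tcp_to_grasp)
for n in('top','scene'):
    im=read_camera(n);np.save(n+'.npy',im);save(im,n+'0.png')
    c=calibration(n);print(n,c)
print(R.from_quat(s['orientation']).as_matrix().round(3), calibration('wrist'))
E
```

```text
{'t': np.float64(0.0), 'q': array([-1.332,  0.418, -0.01 ,  1.614,  0.005,  1.111, -0.053]), 'joint_vel': array([-0.001, -0.001,  0.   , -0.001, -0.001, -0.   ,  0.001]), 'effort': array([ 0.0000e+00, -8.5126e+01,  6.3900e-01, -4.2601e+01, -4.9000e-02,
        1.9000e-02,  0.0000e+00]), 'eef_pos': array([0.173, 0.6  , 0.205]), 'orientation': array([ 0.14 ,  0.99 , -0.001, -0.   ]), 'wrist_force': array([-0.735,  0.032,  0.072]), 'ft_torque': array([-0.039,  0.01 ,  0.032]), 'gripper_force': np.float64(0.0), 'grip_width': np.float64(0.094)} 0.0188
top {'mtx': array([[430.08070407,   0.        , 322.91518332],
       [  0.        , 430.08070407, 204.05896608],
       [  0.        ,   0.        ,   1.        ]]), 'k1': -0.11010297363501333, 'rvec': array([ 2.09718228, -2.13643479,  0.19362076]), 'tvec': array([-0.01524242,  0.48127581,  0.91720256])}
scene {'mtx': array([[378.98442944,   0.        , 316.37142148],
       [  0.        , 378.98442944, 199.39388332],
       [  0.        ,   0.        ,   1.        ]]), 'k1': 0.026919920726778707, 'rvec': array([ 2.15936885,  0.7680316 , -0.34767737]), 'tvec': array([-0.35018974, -0.20623561,  1.23664644])}
[[-0.961  0.277 -0.   ]
 [ 0.277  0.961 -0.001]
 [-0.    -0.001 -1.   ]] {'mtx': array([[352.86460993,   0.        , 319.05072798],
       [  0.        , 352.86460993, 203.9793533 ],
       [  0.        ,   0.        ,   1.        ]]), 'k1': -0.018283950765390147, 'mount': array([[-4.82421319e-04, -9.74134533e-01, -2.25968312e-01,
         6.56645082e-02],
       [ 9.99999863e-01, -5.15777563e-04,  8.85765023e-05,
         7.69460557e-04],
       [-2.02834815e-04, -2.25968238e-01,  9.74134649e-01,
        -1.78909592e-01],
       [ 0.00000000e+00,  0.00000000e+00,  0.00000000e+00,
         1.00000000e+00]])}
```

View pics/top0.png

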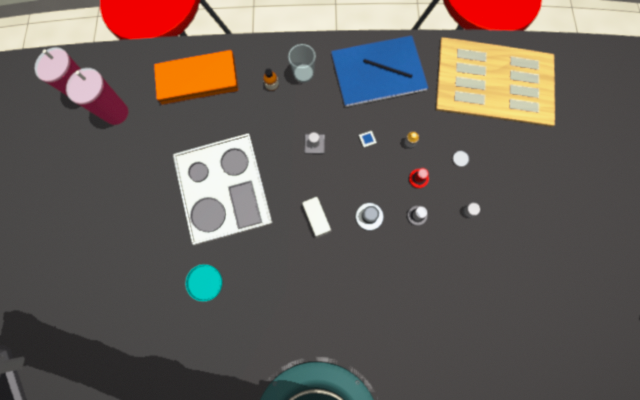

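View pics/scene0.png

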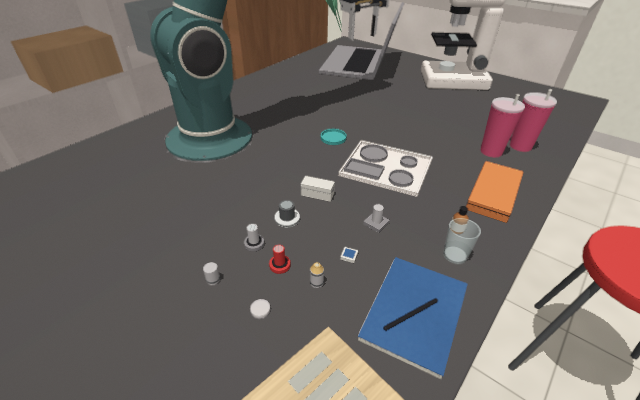

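Top view: the four pockets sit in the white caddy: small (198,172), middle (234,161), large (208,214), oblong (245,204). Turquoise at (204,283) is not meant.

Candidates for each part:
- **Objective:** (412,139), which has a brass nose. (472,210) is the plain plug.
- **Eyepiece:** (418,214), with a round grey foot and steel tube. (315,143) is the square-footed weight and (419,178) is red.
- **Condenser:** (370,215).
- **Slide box:** (316,217).

Next I measure and confirm these in a crop.

```bash
cat > m.py <<'E'
from h import *
im=np.load('top.npy');hsv=cv2.cvtColor(im,cv2.COLOR_RGB2HSV)
x0,y0,x1,y1=165,120,495,250
big=cv2.resize(im[y0:y1,x0:x1],None,fx=8,fy=8,interpolation=cv2.INTER_CUBIC)
g=big.max(2)
out=big.copy()
def full(p): return (np.asarray(p,float)+.5)/8-.5+[x0,y0]
# caddy
m=((g>150)).astype(np.uint8)
cs,_=cv2.findContours(m,cv2.RETR_CCOMP,cv2.CHAIN_APPROX_NONE)
cad=max(cs,key=cv2.contourArea)
P=ray('top',full(cad[:,0]),.014)[:,:2].astype(np.float32)
r=cv2.minAreaRect(P);print('caddy',r)
mk=np.zeros_like(m);cv2.drawContours(mk,[cad],-1,1,-1)
hole=(mk&(g<165).astype(np.uint8));hole=cv2.morphologyEx(hole,cv2.MORPH_OPEN,np.ones((25,25)))
hs,_=cv2.findContours(hole,cv2.RETR_EXTERNAL,cv2.CHAIN_APPROX_NONE)
for h in hs:
    if cv2.contourArea(h)<8000: continue
    for z in(.007,.017):
        P=ray('top',full(h[:,0]),z)[:,:2].astype(np.float32)
        print('pocket',z,full(h[:,0]).mean(0).round(1),[np.round(v,4) for v in cv2.minAreaRect(P)])
    cv2.drawContours(out,[h],-1,(255,0,0),1)
# parts
m2=(g>75).astype(np.uint8);m2=cv2.morphologyEx(m2,cv2.MORPH_OPEN,np.ones((9,9)))
cs,_=cv2.findContours(m2,cv2.RETR_EXTERNAL,cv2.CHAIN_APPROX_NONE)
for c in cs:
    a=cv2.contourArea(c)
    if a<2000 or a>1e5: continue
    P=ray('top',full(c[:,0]),0)[:,:2].astype(np.float32)
    print('part',full(c[:,0]).mean(0).round(1),[np.round(v,4) for v in cv2.minAreaRect(P)])
    cv2.drawContours(out,[c],-1,(0,255,0),1)
c=calibration('top');Rm=cv2.Rodrigues(c['rvec'])[0];print('cam',-Rm.T@c['tvec'])
save(out[:, 8*130:][:, :],'a_full.png')
save(cv2.resize(out[:,8*120:],None,fx=.47,fy=.47,interpolation=cv2.INTER_AREA),'a.png')
save(out[80:,:8*115][:, :800][:600],'b.png')
sc=np.load('scene.npy');save(cv2.resize(sc[170:330,190:400],None,fx=3.7,fy=3.7,interpolation=cv2.INTER_CUBIC),'c.png')
E
python3 m.py
```

```text
caddy ((0.5320929288864136, 0.2161921262741089), (0.22922784090042114, 0.19336611032485962), 14.603952407836914)
pocket 0.007 [207.5 214.4] [array([0.4693, 0.2476]), array([0.0842, 0.0806]), np.float64(51.5388)]
pocket 0.017 [207.5 214.4] [array([0.4675, 0.2448]), array([0.0834, 0.0797]), np.float64(51.5388)]
pocket 0.007 [244.4 204.4] [array([0.4919, 0.1604]), array([0.1053, 0.0577]), np.float64(14.5422)]
pocket 0.017 [244.4 204.4] [array([0.4899, 0.1584]), array([0.1042, 0.0571]), np.float64(14.5422)]
pocket 0.007 [197.9 171.5] [array([0.5741, 0.275 ]), array([0.0513, 0.0473]), np.float64(32.207)]
pocket 0.017 [197.9 171.5] [array([0.5713, 0.2719]), array([0.0508, 0.0468]), np.float64(32.2071)]
pocket 0.007 [233.9 161.5] [array([0.597 , 0.1879]), array([0.0673, 0.0659]), np.float64(1.13)]
pocket 0.017 [233.9 161.5] [array([0.594 , 0.1857]), array([0.0666, 0.0652]), np.float64(1.1303)]
cam [ 0.29761604 -0.03108527  0.99175485]
```

View pics/a.png

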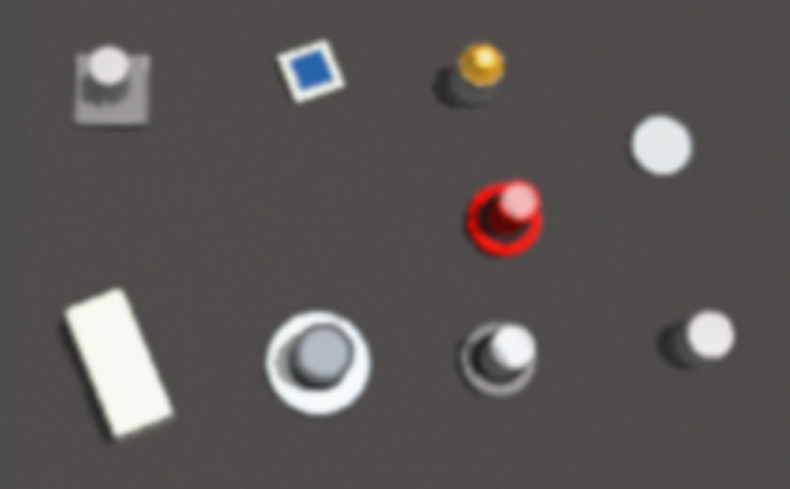

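View pics/b.png

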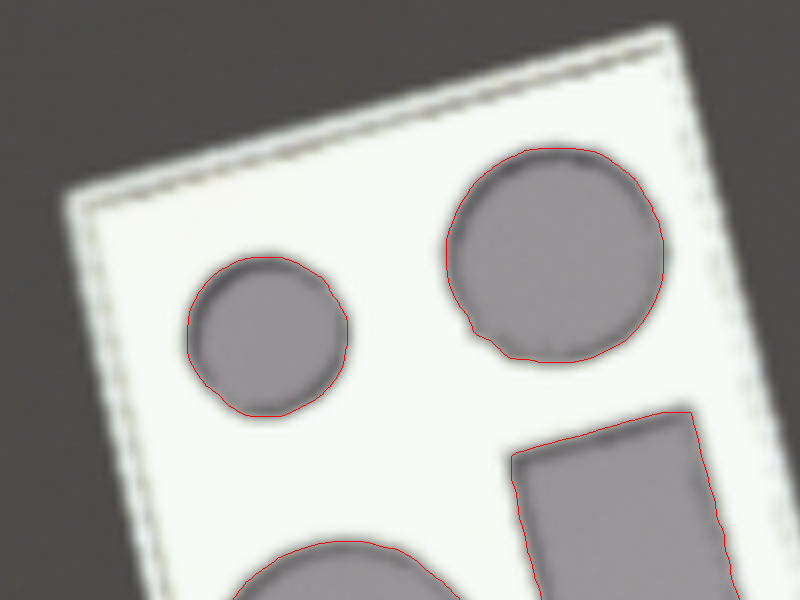

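View pics/c.png

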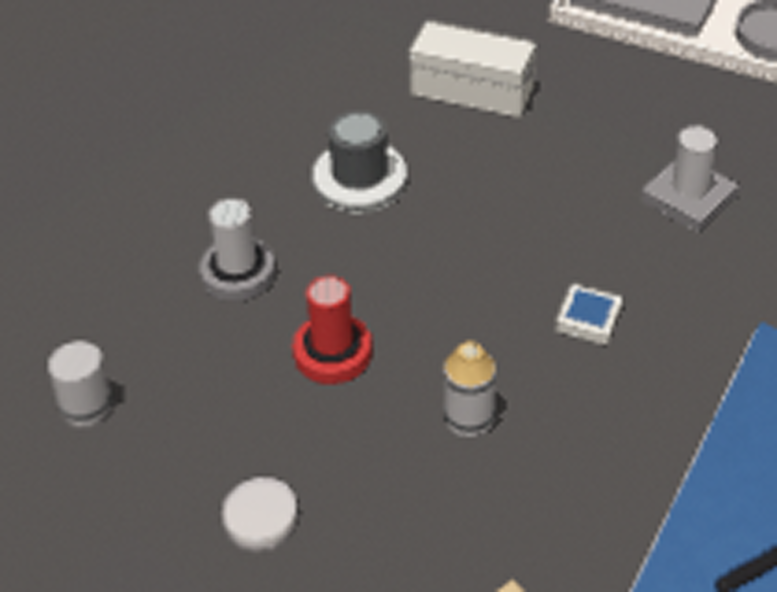

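The crops confirm the brass-nosed objective, the round grey-foot eyepiece, the condenser and the box. The pocket grid agrees: 107.3 x 89.1 mm, yaw 14.6°. Next are the part positions.

```bash
cat > p.py <<'E'
from h import *
im=np.load('top.npy')
def blobs(box,th,z,f=8,sat=False):
    x0,y0,x1,y1=box
    b=cv2.resize(im[y0:y1,x0:x1],None,fx=f,fy=f,interpolation=cv2.INTER_CUBIC)
    g=cv2.cvtColor(b,cv2.COLOR_RGB2HSV)[...,1] if sat else b.max(2)
    cs,_=cv2.findContours((g>th).astype(np.uint8),cv2.RETR_EXTERNAL,cv2.CHAIN_APPROX_NONE)
    c=cv2.convexHull(max(cs,key=cv2.contourArea))
    uv=(c[:,0]+.5)/f-.5+[x0,y0]
    P=ray('top',uv,z)[:,:2].astype(np.float32)
    print(box,uv.mean(0).round(1),'rect',[np.round(v,4) for v in cv2.minAreaRect(P)],'circ',np.round(np.r_[cv2.minEnclosingCircle(P)],4))
print('condenser flange');blobs((350,195,390,235),150,.010)
print('eyepiece foot+tube');blobs((402,198,436,232),110,.012)
print('eyepiece top');blobs((402,198,436,232),205,.054)
print('objective nose');blobs((398,125,428,155),110,.045,sat=True)
print('box');blobs((298,190,338,245),150,.042)
print('plug top');blobs((455,195,490,225),150,.040)
print('press');blobs((298,128,332,160),110,.012)
print('red top');blobs((402,162,436,194),150,.05)
E
python3 p.py
```

```text
condenser flange
(350, 195, 390, 235) [368.5 215.4] rect [array([ 0.4578, -0.1305]), array([0.0637, 0.0638]), np.float64(43.2364)] circ [ 0.4577 -0.1304  0.0324]
eyepiece foot+tube
(402, 198, 436, 232) [418.1 215.3] rect [array([ 0.4577, -0.2427]), array([0.0462, 0.0458]), np.float64(88.7705)] circ [ 0.4585 -0.2438  0.0247]
eyepiece top
(402, 198, 436, 232) [421.6 211.9] rect [array([ 0.4584, -0.2426]), array([0.0236, 0.0197]), np.float64(28.9301)] circ [ 0.4582 -0.2423  0.012 ]
objective nose
(398, 125, 428, 155) [412.9 136.1] rect [array([ 0.6367, -0.2355]), array([0.0273, 0.028 ]), np.float64(14.018)] circ [ 0.6366 -0.2358  0.0146]
box
(298, 190, 338, 245) [317.4 217.4] rect [array([ 0.4553, -0.0085]), array([0.0846, 0.038 ]), np.float64(21.1101)] circ [ 0.4553 -0.0086  0.0446]
plug top
(455, 195, 490, 225) [473.4 208.3] rect [array([ 0.4651, -0.3664]), array([0.0282, 0.0283]), np.float64(85.436)] circ [ 0.4652 -0.3663  0.0147]
press
(298, 128, 332, 160) [314.7 142.4] rect [array([ 0.6396, -0.0064]), array([0.0478, 0.0534]), np.float64(88.1049)] circ [ 0.6368 -0.0062  0.0316]
red top
(402, 162, 436, 194) [419.9 176.9] rect [array([ 0.5373, -0.2426]), array([0.0471, 0.045 ]), np.float64(1.0508)] circ [ 0.5381 -0.2445  0.0253]
```

All measured sizes match the given ones. I'll start with the slide box: turn the tool to its yaw (21°) and travel above it.

>>> {"op": "carry_out", "data": {
  "targets": [
    [[0, 0, 0, -0.108], [0, 0, 0, -0.108], [0, 0, 0, -0.108], [0, 0, 0, -0.108], [0, 0, 0, -0.108], [0, 0, 0, -0.108]]
  ],
  "gripper": 0,
  "newtons": 15
}}

```text
t: 0.6
eef_pos: [0.1732, 0.6003, 0.2051]
orientation: [-0.185, 0.983, -0.0, -0.0]
wrist_force: [-0.3, 0.3, -0.0]
grip_width: 0.0944
gripper_force: 0.0
```

>>> {"op": "carry_out", "data": {
  "targets": [
    [[-2.6, -39, 0, 0], [-2.6, -39, 0, 0], [-2.6, -39, 0, 0], [-2.6, -39, 0, 0], [-2.6, -39, 0, 0], [-2.6, -39, 0, 0], [-2.6, -39, 0, 0], [-2.6, -39, 0, 0]]
  ]
}}

```text
t: 1.27
eef_pos: [0.3049, 0.3148, 0.2054]
orientation: [-0.183, 0.983, -0.0, -0.0]
wrist_force: [0.0, 0.7, 0.9]
grip_width: 0.0941
gripper_force: 0.0
```

>>> {"op": "carry_out", "data": {
  "targets": [
    [[-2.6, -39, 0, 0], [-2.6, -39, 0, 0], [-2.6, -39, 0, 0], [-2.6, -39, 0, 0], [-2.6, -39, 0, 0], [-2.6, -39, 0, 0], [-2.6, -39, 0, 0], [-2.6, -39, 0, 0]]
  ]
}}

```text
t: 1.93
eef_pos: [0.4363, 0.0311, 0.2056]
orientation: [-0.183, 0.983, -0.0, 0.0]
wrist_force: [0.4, 0.8, -0.7]
grip_width: 0.094
gripper_force: 0.0
```

```bash
cat > g.py <<'E'
import sys
from h import *
# usage: g.py x y z(TCP) phi_deg ; prints turn, then shift along tool axes after the turn
def go(x,y,z,phi):
    s=bot.read_state();Y=R.from_quat(s['orientation']).as_matrix()[:,1]
    cur=np.arctan2(-Y[0],Y[1]);p=np.radians(phi);d=np.array([x,y,z])-s['eef_pos']
    A=np.array([[-np.cos(p),-np.sin(p),0],[-np.sin(p),np.cos(p),0],[0,0,-1]])
    print('t %.2f'%s['t'],s['eef_pos'].round(4),'phi %.2f'%np.degrees(cur),'w %.4f F %.1f'%(s['grip_width'],s['gripper_force']),'q7 %.2f'%s['q'][6],
      'turn %.4f'%-(p-cur),'shift',(A@d*1000).round(1),'tilt',R.from_quat(s['orientation']).as_matrix()[:2,2].round(4))
if len(sys.argv)>4: go(*map(float,sys.argv[1:5]))
E
python3 g.py .455 -.0085 .014 21.1
```

```text
t 1.93 [0.4363 0.0311 0.2056] phi 21.04 w 0.0940 F 0.0 q7 1.83 turn -0.0010 shift [ -3.2 -43.6 191.6] tilt [0.0003 0.0001]
```

>>> {"op": "carry_out", "data": {
  "targets": [
    [[-1.6, -21.8, 0, 0], [-1.6, -21.8, 0, 0], [0, 0, 35, 0], [0, 0, 35, 0], [0, 0, 35, 0], [0, 0, 35, 0], [0, 0, 20, 0], [0, 0, 0, 0]]
  ]
}}

```text
t: 2.6
eef_pos: [0.4522, -0.0068, 0.0421]
orientation: [-0.183, 0.983, -0.0, -0.003]
wrist_force: [-1.3, 0.7, -0.3]
grip_width: 0.0939
gripper_force: 0.0
```

```bash
python3 g.py .455 -.0085 .014 21.1
python3 - <<'E'
from h import *
s=bot.read_state();im=read_camera('wrist');save(im,'w1.png')
E
```

```text
t 2.60 [ 0.4522 -0.0068  0.0421] phi 21.03 w 0.0939 F 0.0 q7 2.08 turn -0.0012 shift [-2.  -2.6 28.1] tilt [-0.006  -0.0013]
```

View pics/w1.png

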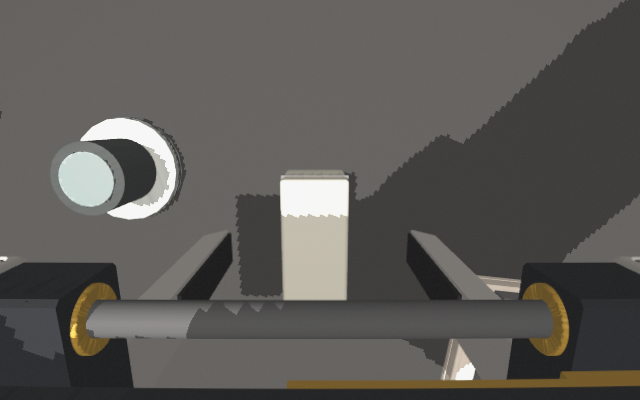

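The box lies centred between the fingers (columns 281–348, fingers 231–407) and parallel to them. Lowering and gripping.

>>> {"op": "carry_out", "data": {
  "targets": [
    [[-2, -1, 14, 0], [0, 0, 12, 0], [0, 0, 0, 0]]
  ]
}}

```text
t: 2.9
eef_pos: [0.457, -0.0066, 0.0196]
orientation: [-0.183, 0.983, 0.0, -0.0]
wrist_force: [-0.7, 0.2, -0.2]
grip_width: 0.0941
gripper_force: 0.0
```

>>> {"op": "carry_out", "data": {
  "targets": [
    [[0, 0, 0, 0], [0, 0, 0, 0], [0, 0, 0, 0], [0, 0, 0, 0], [0, 0, 0, 0], [0, 0, 0, 0], [0, 0, 0, 0], [0, 0, 0, 0]]
  ],
  "gripper": 255,
  "newtons": 15
}}

```text
t: 3.57
eef_pos: [0.4569, -0.0067, 0.0195]
orientation: [-0.183, 0.983, -0.0, 0.0]
wrist_force: [-0.4, 0.5, 1.0]
grip_width: 0.0441
gripper_force: 0.0
```

```bash
python3 g.py .490 .158 .1 14.6
```

```text
t 3.57 [ 0.4569 -0.0067  0.0195] phi 21.04 w 0.0441 F 0.0 q7 2.11 turn 0.1124 shift [-73.5 151.1 -80.5] tilt [ 0.     -0.0001]
```

>>> {"op": "carry_out", "data": {
  "targets": [
    [[0, 0, 5.5, 0], [0, 0, 0, 0], [0, 0, 0, 0], [0, 0, 0, 0], [0, 0, 0, 0], [0, 0, 0, 0]]
  ]
}}

```text
t: 4.07
eef_pos: [0.4568, -0.0068, 0.0139]
orientation: [-0.183, 0.983, -0.0, -0.0]
wrist_force: [0.4, 0.1, -2.1]
grip_width: 0.0359
gripper_force: 15.0
```

>>> {"op": "carry_out", "data": {
  "targets": [
    [[0, 0, -20, 0], [0, 0, -30, 0], [0, 0, -30, 0], [0, 0, 0, 0.056], [0, 0, 0, 0.056], [0, 0, 0, 0]]
  ]
}}

```text
t: 4.57
eef_pos: [0.4571, -0.0065, 0.0944]
orientation: [-0.126, 0.992, 0.0, 0.0]
wrist_force: [0.3, 0.3, -1.6]
grip_width: 0.0361
gripper_force: 15.0
```

```bash
python3 g.py .490 .158 .1 14.6
```

```text
t 4.57 [ 0.4571 -0.0065  0.0944] phi 14.47 w 0.0361 F 15.0 q7 1.93 turn -0.0022 shift [-73.3 150.9  -5.6] tilt [0.0009 0.0003]
```

>>> {"op": "carry_out", "data": {
  "targets": [
    [[-15.2, 30.2, 0, 0], [-15.2, 30.2, 0, 0], [-15.2, 30.2, 0, 0], [-15.2, 30.2, 0, 0], [-15.2, 30.2, 0, 0], [0, 0, 0, 0], [0, 0, 0, 0]]
  ]
}}

```text
t: 5.15
eef_pos: [0.492, 0.1602, 0.0933]
orientation: [-0.13, 0.992, -0.0, -0.0]
wrist_force: [0.0, -1.5, -0.5]
grip_width: 0.0353
gripper_force: 15.0
```

```bash
python3 g.py .4925 .1587 .021 14.6
python3 - <<'E'
from h import *
save(read_camera('wrist'),'w2.png')
E
```

```text
t 5.15 [0.492  0.1602 0.0933] phi 14.90 w 0.0353 F 15.0 q7 1.61 turn 0.0052 shift [-0.1 -1.5 72.3] tilt [-0.0009 -0.0004]
```

View pics/w2.png

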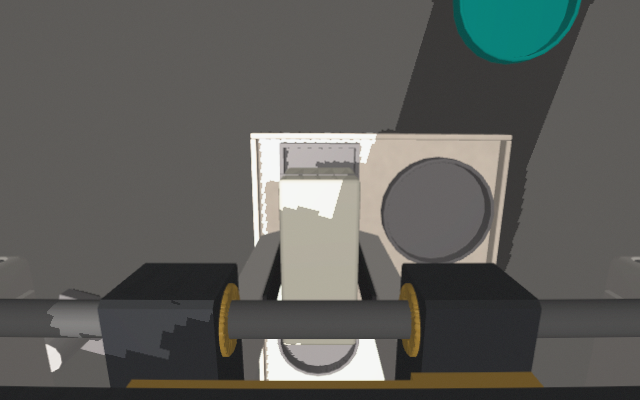

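The box (columns 281–358) is lined up with the oblong pocket (281–358). Lowering.

>>> {"op": "carry_out", "data": {
  "targets": [
    [[0, -1, 20, 0], [0, 0, 20, 0], [0, 0, 15, 0], [0, 0, 8, 0], [0, 0, 4, 0], [0, 0, 2, 0], [0, 0, 0, 0], [0, 0, 0, 0]]
  ]
}}

```text
t: 5.87
eef_pos: [0.493, 0.1575, 0.0256]
orientation: [-0.127, 0.992, 0.0, 0.0]
wrist_force: [0.3, 0.1, -0.7]
grip_width: 0.0358
gripper_force: 15.0
```

```bash
python3 g.py .4925 .1587 .021 14.6
```

```text
t 5.87 [0.493  0.1575 0.0256] phi 14.62 w 0.0358 F 15.0 q7 1.66 turn 0.0003 shift [0.2 1.3 4.6] tilt [0.0008 0.0003]
```

>>> {"op": "carry_out", "data": {
  "targets": [
    [[0, 1, 2.5, 0], [0, 0, 1.5, 0], [0, 0, 0.5, 0], [0, 0, 0, 0], [0, 0, 0, 0]]
  ]
}}

```text
t: 6.28
eef_pos: [0.4923, 0.1586, 0.0205]
orientation: [-0.127, 0.992, -0.0, 0.0]
wrist_force: [-0.5, -0.5, -1.0]
grip_width: 0.0359
gripper_force: 15.0
```

```bash
python3 g.py .4925 .1587 .021 14.6; python3 -c "
from h import *
print(bot.read_state()['wrist_force'])"
```

```text
t 6.28 [0.4923 0.1586 0.0205] phi 14.63 w 0.0359 F 15.0 q7 1.66 turn 0.0004 shift [-0.2  0.1 -0.5] tilt [ 0.     -0.0001]
[-0.47683799 -0.48783428 -1.00407104]
```

>>> {"op": "carry_out", "data": {
  "targets": [
    [[0, 0, 0.6, 0], [0, 0, 0, 0]]
  ]
}}

```text
t: 6.45
eef_pos: [0.4924, 0.1586, 0.0203]
orientation: [-0.127, 0.992, 0.0, 0.0]
wrist_force: [-2.8, -0.9, 9.4]
grip_width: 0.0359
gripper_force: 15.0
```

>>> {"op": "carry_out", "data": {
  "targets": [
    [[0, 0, 0.6, 0], [0, 0, 0, 0]]
  ]
}}

```text
t: 6.62
eef_pos: [0.4926, 0.1587, 0.02]
orientation: [-0.127, 0.992, 0.0, 0.0]
wrist_force: [-4.7, -1.6, 15.9]
grip_width: 0.0358
gripper_force: 15.0
```

>>> {"op": "carry_out", "data": {
  "targets": [
    [[0, 0, 0.4, 0], [0, 0, 0, 0]]
  ]
}}

```text
t: 6.78
eef_pos: [0.4928, 0.1587, 0.0198]
orientation: [-0.127, 0.992, 0.0, 0.0]
wrist_force: [-4.7, -1.8, 18.5]
grip_width: 0.0362
gripper_force: 15.0
```

Contact with the floor is felt at z = 20.4 mm, as expected. Releasing.

>>> {"op": "carry_out", "data": {
  "targets": [
    [[0, 0, -1, 0], [0, 0, 0, 0], [0, 0, 0, 0], [0, 0, 0, 0], [0, 0, 0, 0], [0, 0, 0, 0]]
  ],
  "gripper": 100
}}

```text
t: 7.28
eef_pos: [0.4923, 0.1585, 0.0198]
orientation: [-0.127, 0.992, -0.0, -0.0]
wrist_force: [0.3, -0.5, -0.9]
grip_width: 0.0571
gripper_force: 0.0
```

>>> {"op": "carry_out", "data": {
  "targets": [
    [[0, 0, -10, 0], [0, 0, -30, 0], [0, 0, -40, 0], [0, 0, -40, 0], [0, 0, 0, 0]]
  ]
}}

```text
t: 7.7
eef_pos: [0.4954, 0.1593, 0.1471]
orientation: [-0.127, 0.992, 0.001, 0.004]
wrist_force: [0.9, 0.4, 1.3]
grip_width: 0.0569
gripper_force: 0.0
```

```bash
python3 g.py .4577 -.1305 .015 14.6
```

```text
t 7.70 [0.4954 0.1593 0.1471] phi 14.58 w 0.0569 F 0.0 q7 1.58 turn -0.0003 shift [ 109.5 -271.   132.1] tilt [0.0081 0.0039]
```

>>> {"op": "carry_out", "data": {
  "targets": [
    [[13.7, -33.8, 0, 0], [13.7, -33.8, 0, 0], [13.7, -33.8, 0, 0], [13.7, -33.8, 0, 0], [13.7, -33.8, 0, 0], [13.7, -33.8, 0, 0], [13.7, -33.8, 0, 0], [13.7, -33.8, 0, 0]]
  ],
  "gripper": 0
}}

```text
t: 8.37
eef_pos: [0.454, -0.1324, 0.1407]
orientation: [-0.127, 0.992, 0.0, 0.0]
wrist_force: [1.0, -0.5, -0.4]
grip_width: 0.0939
gripper_force: 0.0
```

>>> {"op": "carry_out", "data": {
  "targets": [
    [[0, 0, 30, 0], [0, 0, 30, 0], [0, 0, 10, 0], [0, 0, 0, 0], [0, 0, 0, 0]]
  ]
}}

```text
t: 8.78
eef_pos: [0.4547, -0.1307, 0.0706]
orientation: [-0.127, 0.992, -0.0, -0.0]
wrist_force: [0.8, 0.2, 0.0]
grip_width: 0.0942
gripper_force: 0.0
```

```bash
python3 g.py .4577 -.1305 .015 14.6
```

```text
t 8.78 [ 0.4547 -0.1307  0.0706] phi 14.64 w 0.0942 F 0.0 q7 2.28 turn 0.0006 shift [-3.  -0.6 55.6] tilt [-0.0005 -0.0001]
```

>>> {"op": "carry_out", "data": {
  "targets": [
    [[-3, 0, 20, 0], [0, 0, 20, 0], [0, 0, 10, 0], [0, 0, 5, 0], [0, 0, 0, 0], [0, 0, 0, 0]]
  ]
}}

```text
t: 9.28
eef_pos: [0.4579, -0.1301, 0.0158]
orientation: [-0.127, 0.992, -0.0, 0.0]
wrist_force: [-0.5, -0.6, 0.4]
grip_width: 0.0941
gripper_force: 0.0
```

>>> {"op": "carry_out", "data": {
  "targets": [
    [[0, 0, 0, 0], [0, 0, 0, 0], [0, 0, 0, 0], [0, 0, 0, 0], [0, 0, 0, 0], [0, 0, 0, 0], [0, 0, 0, 0], [0, 0, 0, 0]]
  ],
  "gripper": 255,
  "newtons": 15
}}

```text
t: 9.95
eef_pos: [0.4574, -0.13, 0.0149]
orientation: [-0.127, 0.992, -0.0, -0.0]
wrist_force: [0.9, -0.3, -0.6]
grip_width: 0.0442
gripper_force: 0.0
```

>>> {"op": "carry_out", "data": {
  "targets": [
    [[0, 0, 0, 0], [0, 0, 0, 0], [0, 0, 0, 0], [0, 0, 0, 0]]
  ]
}}

```text
t: 10.28
eef_pos: [0.4574, -0.13, 0.0149]
orientation: [-0.127, 0.992, -0.0, -0.0]
wrist_force: [-0.1, -1.3, -0.1]
grip_width: 0.0373
gripper_force: 15.0
```

```bash
python3 g.py .468 .245 .1 14.6
```

```text
t 10.28 [ 0.4574 -0.13    0.0149] phi 14.62 w 0.0373 F 15.0 q7 2.34 turn 0.0003 shift [-104.8  360.2  -85.1] tilt [-0.     -0.0001]
```

>>> {"op": "carry_out", "data": {
  "targets": [
    [[0, 0, -20, 0], [0, 0, -35, 0], [0, 0, -35, 0], [-10.5, 36, 0, 0], [-10.5, 36, 0, 0], [-10.5, 36, 0, 0], [-10.5, 36, 0, 0], [-10.5, 36, 0, 0]]
  ]
}}

```text
t: 10.95
eef_pos: [0.4624, 0.0593, 0.105]
orientation: [-0.127, 0.992, 0.0, 0.0]
wrist_force: [0.8, 0.8, -0.6]
grip_width: 0.0375
gripper_force: 15.0
```

>>> {"op": "carry_out", "data": {
  "targets": [
    [[-10.5, 36, 0, 0], [-10.5, 36, 0, 0], [-10.5, 36, 0, 0], [-10.5, 36, 0, 0], [-10.5, 36, 0, 0], [0, 0, 0, 0], [0, 0, 0, 0], [0, 0, 0, 0]]
  ]
}}

```text
t: 11.62
eef_pos: [0.468, 0.2442, 0.1046]
orientation: [-0.127, 0.992, -0.0, -0.0]
wrist_force: [0.3, -0.2, -1.9]
grip_width: 0.0377
gripper_force: 15.0
```

```bash
python3 g.py .468 .245 .0215 14.6
```

```text
t 11.62 [0.468  0.2442 0.1046] phi 14.61 w 0.0377 F 15.0 q7 1.44 turn 0.0003 shift [-0.2  0.7 83.1] tilt [-0.0004 -0.0008]
```

>>> {"op": "carry_out", "data": {
  "targets": [
    [[0, 0.7, 25, 0], [0, 0, 25, 0], [0, 0, 18, 0], [0, 0, 8, 0], [0, 0, 3, 0], [0, 0, 2, 0], [0, 0, 0, 0], [0, 0, 0, 0]]
  ]
}}

```text
t: 12.28
eef_pos: [0.4685, 0.2456, 0.0248]
orientation: [-0.127, 0.992, 0.0, 0.001]
wrist_force: [0.7, -0.3, -1.9]
grip_width: 0.0381
gripper_force: 15.0
```

>>> {"op": "carry_out", "data": {
  "targets": [
    [[0, 0, 1, 0], [0, 0, 0, 0], [0, 0, 0, 0]]
  ]
}}

```text
t: 12.53
eef_pos: [0.4681, 0.2457, 0.0232]
orientation: [-0.127, 0.992, 0.0, 0.0]
wrist_force: [0.1, 0.9, -1.5]
grip_width: 0.0377
gripper_force: 15.0
```

>>> {"op": "carry_out", "data": {
  "targets": [
    [[0, 0, 0.7, 0], [0, 0, 0, 0]]
  ]
}}

```text
t: 12.7
eef_pos: [0.468, 0.2456, 0.0222]
orientation: [-0.127, 0.992, -0.0, 0.0]
wrist_force: [0.4, 1.0, -2.1]
grip_width: 0.0373
gripper_force: 15.0
```

>>> {"op": "carry_out", "data": {
  "targets": [
    [[0, 0, 0.8, 0], [0, 0, 0, 0], [0, 0, 0, 0]]
  ]
}}

```text
t: 12.95
eef_pos: [0.4682, 0.2456, 0.0217]
orientation: [-0.127, 0.992, 0.0, 0.0]
wrist_force: [-0.9, -1.0, 7.7]
grip_width: 0.0376
gripper_force: 15.0
```

>>> {"op": "carry_out", "data": {
  "targets": [
    [[0, 0, 0.5, 0], [0, 0, 0, 0], [0, 0, 0, 0]]
  ]
}}

```text
t: 13.2
eef_pos: [0.4683, 0.2457, 0.0215]
orientation: [-0.127, 0.992, 0.0, 0.0]
wrist_force: [-2.9, -2.5, 14.9]
grip_width: 0.0377
gripper_force: 15.0
```

Seated on the floor. I'll release, rise, and travel to the eyepiece.

>>> {"op": "carry_out", "data": {
  "targets": [
    [[0, 0, -0.8, 0], [0, 0, 0, 0], [0, 0, 0, 0], [0, 0, 0, 0], [0, 0, 0, 0], [0, 0, 0, 0]]
  ],
  "gripper": 100
}}

```text
t: 13.7
eef_pos: [0.4679, 0.2455, 0.0216]
orientation: [-0.127, 0.992, -0.0, -0.0]
wrist_force: [-0.4, -0.5, 0.4]
grip_width: 0.0569
gripper_force: 0.0
```

>>> {"op": "carry_out", "data": {
  "targets": [
    [[0, 0, -10, 0], [0, 0, -30, 0], [0, 0, -40, 0], [0, 0, -30, 0], [0, 0, 0, 0], [10.2, -36.1, 0, 0], [10.2, -36.1, 0, 0], [10.2, -36.1, 0, 0]]
  ]
}}

```text
t: 14.37
eef_pos: [0.4654, 0.1319, 0.1324]
orientation: [-0.128, 0.992, 0.0, 0.0]
wrist_force: [1.0, -0.2, 0.3]
grip_width: 0.0568
gripper_force: 0.0
```

>>> {"op": "carry_out", "data": {
  "targets": [
    [[10.2, -36.1, 0, 0], [10.2, -36.1, 0, 0], [10.2, -36.1, 0, 0], [10.2, -36.1, 0, 0], [10.2, -36.1, 0, 0], [10.2, -36.1, 0, 0], [10.2, -36.1, 0, 0], [10.2, -36.1, 0, 0]]
  ],
  "gripper": 0
}}

```text
t: 15.03
eef_pos: [0.4593, -0.1688, 0.1325]
orientation: [-0.127, 0.992, 0.0, 0.0]
wrist_force: [1.9, 0.5, 0.3]
grip_width: 0.0942
gripper_force: 0.0
```

>>> {"op": "carry_out", "data": {
  "targets": [
    [[10.2, -36.1, 0, 0], [10.2, -36.1, 0, 0], [0, 0, 0, 0], [0, 0, 0, 0]]
  ]
}}

```text
t: 15.37
eef_pos: [0.4575, -0.2441, 0.1321]
orientation: [-0.125, 0.992, -0.0, -0.0]
wrist_force: [0.1, 0.4, -0.3]
grip_width: 0.0941
gripper_force: 0.0
```

```bash
python3 g.py .458 -.2425 .017 14.6; python3 -c "
from h import *
im=read_camera('top');im2=read_camera('wrist')
a=cv2.resize(im[120:320,150:500],(700,400),interpolation=cv2.INTER_CUBIC)
b=cv2.resize(im2,(320,200))
a[:200,380:]=b;save(a,'t2.png')"
```

```text
t 15.37 [ 0.4575 -0.2441  0.1321] phi 14.40 w 0.0941 F 0.0 q7 2.49 turn -0.0035 shift [ -0.9   1.4 115.1] tilt [ 0.     -0.0006]
```

View pics/t2.png

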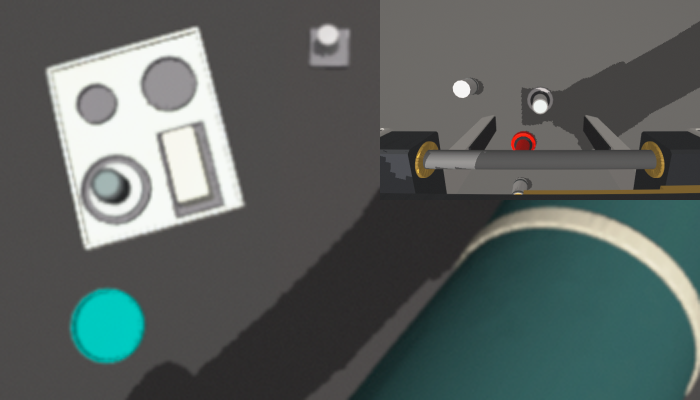

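The condenser stands in the large pocket and the box in the oblong one; the box's shift in view is height parallax. The wrist inset shows the eyepiece tube (320,210 at full size) under the TCP, with the red one behind it. Descending.

>>> {"op": "carry_out", "data": {
  "targets": [
    [[-1, 1.5, 35, 0], [0, 0, 35, 0], [0, 0, 25, 0], [0, 0, 12, 0], [0, 0, 5, 0], [0, 0, 3, 0], [0, 0, 0, 0], [0, 0, 0, 0]]
  ]
}}

```text
t: 16.13
eef_pos: [0.4595, -0.2405, 0.0179]
orientation: [-0.127, 0.992, -0.0, 0.001]
wrist_force: [0.0, -1.0, 0.2]
grip_width: 0.0938
gripper_force: 0.0
```

>>> {"op": "carry_out", "data": {
  "targets": [
    [[0, 0, 0, 0], [0, 0, 0, 0], [0, 0, 0, 0], [0, 0, 0, 0], [0, 0, 0, 0], [0, 0, 0, 0], [0, 0, 0, 0], [0, 0, 0, 0]]
  ],
  "gripper": 255,
  "newtons": 15
}}

```text
t: 16.8
eef_pos: [0.4587, -0.2403, 0.0167]
orientation: [-0.127, 0.992, -0.0, -0.0]
wrist_force: [0.2, -0.4, 0.2]
grip_width: 0.044
gripper_force: 0.0
```

>>> {"op": "carry_out", "data": {
  "targets": [
    [[0, 0, 0, 0], [0, 0, 0, 0], [0, 0, 0, 0], [0, 0, 0, 0], [0, 0, 0, 0], [0, 0, 0, 0]]
  ]
}}

```text
t: 17.3
eef_pos: [0.4588, -0.2403, 0.0167]
orientation: [-0.127, 0.992, -0.0, 0.0]
wrist_force: [0.3, -0.1, -0.3]
grip_width: 0.0238
gripper_force: 15.0
```

```bash
python3 g.py .594 .186 .13 14.6
```

```text
t 17.30 [ 0.4588 -0.2403  0.0167] phi 14.63 w 0.0238 F 15.0 q7 2.60 turn 0.0004 shift [-238.3  378.5 -113.3] tilt [ 0.     -0.0001]
```

>>> {"op": "carry_out", "data": {
  "targets": [
    [[0, 0, -20, 0], [0, 0, -35, 0], [0, 0, -35, 0], [-18.3, 29.1, 0, 0], [-18.3, 29.1, 0, 0], [-18.3, 29.1, 0, 0], [-18.3, 29.1, 0, 0], [-18.3, 29.1, 0, 0]]
  ]
}}

```text
t: 17.97
eef_pos: [0.5107, -0.0747, 0.1068]
orientation: [-0.127, 0.992, 0.0, 0.0]
wrist_force: [1.3, -0.4, -0.6]
grip_width: 0.0235
gripper_force: 15.0
```

>>> {"op": "carry_out", "data": {
  "targets": [
    [[-18.3, 29.1, 0, 0], [-18.3, 29.1, 0, 0], [-18.3, 29.1, 0, 0], [-18.3, 29.1, 0, 0], [-18.3, 29.1, 0, 0], [-18.3, 29.1, 0, 0], [-18.3, 29.1, 0, 0], [-18.3, 29.1, 0, 0]]
  ]
}}

```text
t: 18.63
eef_pos: [0.5935, 0.1876, 0.1066]
orientation: [-0.127, 0.992, 0.0, -0.0]
wrist_force: [0.4, -0.4, -1.1]
grip_width: 0.0238
gripper_force: 15.0
```

>>> {"op": "carry_out", "data": {
  "targets": [
    [[0, 0, 0, 0], [0, 0, 0, 0], [0, 0, 0, 0]]
  ]
}}

```text
t: 18.88
eef_pos: [0.5932, 0.1851, 0.1064]
orientation: [-0.127, 0.992, -0.0, -0.0]
wrist_force: [0.1, -0.9, -1.0]
grip_width: 0.0234
gripper_force: 15.0
```

```bash
python3 g.py .594 .186 .0235 14.6
```

```text
t 18.88 [0.5932 0.1851 0.1064] phi 14.61 w 0.0234 F 15.0 q7 1.71 turn 0.0001 shift [-1.   0.7 82.9] tilt [-0.0005 -0.0008]
```

>>> {"op": "carry_out", "data": {
  "targets": [
    [[-1, 0.7, 25, 0], [0, 0, 25, 0], [0, 0, 18, 0], [0, 0, 8, 0], [0, 0, 3, 0], [0, 0, 2, 0], [0, 0, 0, 0], [0, 0, 0, 0]]
  ]
}}

```text
t: 19.55
eef_pos: [0.5948, 0.1866, 0.0267]
orientation: [-0.127, 0.992, 0.0, 0.001]
wrist_force: [0.6, -0.4, -1.4]
grip_width: 0.0235
gripper_force: 15.0
```

>>> {"op": "carry_out", "data": {
  "targets": [
    [[0, 0, 1, 0], [0, 0, 0, 0], [0, 0, 0, 0]]
  ]
}}

```text
t: 19.8
eef_pos: [0.5944, 0.1868, 0.025]
orientation: [-0.127, 0.992, 0.0, 0.0]
wrist_force: [0.2, -1.0, -1.9]
grip_width: 0.0237
gripper_force: 15.0
```

>>> {"op": "carry_out", "data": {
  "targets": [
    [[0, 0, 0.7, 0], [0, 0, 0, 0], [0, 0, 0, 0]]
  ]
}}

```text
t: 20.05
eef_pos: [0.5942, 0.1867, 0.024]
orientation: [-0.127, 0.992, -0.0, -0.0]
wrist_force: [-0.5, 0.8, -0.7]
grip_width: 0.0238
gripper_force: 15.0
```

>>> {"op": "carry_out", "data": {
  "targets": [
    [[0, 0, 0.5, 0], [0, 0, 0, 0], [0, 0, 0, 0]]
  ]
}}

```text
t: 20.3
eef_pos: [0.5943, 0.1867, 0.0237]
orientation: [-0.127, 0.992, 0.0, 0.0]
wrist_force: [-2.2, -0.1, 5.1]
grip_width: 0.0236
gripper_force: 15.0
```

Contact is felt and the eyepiece is seated. Releasing and going on to the objective.

>>> {"op": "carry_out", "data": {
  "targets": [
    [[0, 0, -0.4, 0], [0, 0, 0, 0], [0, 0, 0, 0], [0, 0, 0, 0], [0, 0, 0, 0], [0, 0, 0, 0]]
  ],
  "gripper": 130
}}

```text
t: 20.8
eef_pos: [0.5942, 0.1867, 0.0238]
orientation: [-0.127, 0.992, -0.0, -0.0]
wrist_force: [-0.5, 1.0, 0.1]
grip_width: 0.0456
gripper_force: 0.0
```

>>> {"op": "carry_out", "data": {
  "targets": [
    [[0, 0, -10, 0], [0, 0, -30, 0], [0, 0, -40, 0], [0, 0, -30, 0], [0, 0, 0, 0], [5.4, -35, 0, 0], [5.4, -35, 0, 0], [5.4, -35, 0, 0]]
  ]
}}

```text
t: 21.47
eef_pos: [0.605, 0.0801, 0.1348]
orientation: [-0.128, 0.992, 0.0, 0.0]
wrist_force: [0.6, -0.2, -0.7]
grip_width: 0.0464
gripper_force: 0.0
```

>>> {"op": "carry_out", "data": {
  "targets": [
    [[5.4, -35, 0, 0], [5.4, -35, 0, 0], [5.4, -35, 0, 0], [5.4, -35, 0, 0], [5.4, -35, 0, 0], [5.4, -35, 0, 0], [5.4, -35, 0, 0], [5.4, -35, 0, 0]]
  ],
  "gripper": 0
}}

```text
t: 22.13
eef_pos: [0.6339, -0.2026, 0.1347]
orientation: [-0.127, 0.992, -0.0, 0.0]
wrist_force: [0.6, -0.2, 0.2]
grip_width: 0.0931
gripper_force: 0.0
```

>>> {"op": "carry_out", "data": {
  "targets": [
    [[5.4, -35, 0, 0], [0, 0, 0, 0], [0, 0, 0, 0], [0, 0, 0, 0]]
  ]
}}

```text
t: 22.47
eef_pos: [0.6376, -0.2356, 0.1342]
orientation: [-0.127, 0.992, 0.0, 0.0]
wrist_force: [0.0, 0.7, 0.8]
grip_width: 0.0942
gripper_force: 0.0
```

```bash
python3 g.py .6367 -.2357 .014 14.6; python3 -c "
from h import *
save(read_camera('wrist'),'w3.png')"
```

```text
t 22.47 [ 0.6376 -0.2356  0.1342] phi 14.62 w 0.0942 F 0.0 q7 2.39 turn 0.0004 shift [  0.9   0.2 120.2] tilt [0.0002 0.0003]
```

View pics/w3.png

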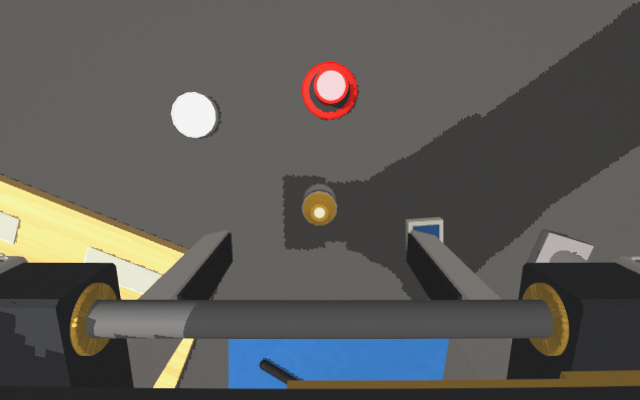

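The objective's brass nose (319,210) is centred under the TCP, and the flat pack (425,228) clears the fingers. Descending.

>>> {"op": "carry_out", "data": {
  "targets": [
    [[1, 0, 35, 0], [0, 0, 35, 0], [0, 0, 25, 0], [0, 0, 14, 0], [0, 0, 6, 0], [0, 0, 5, 0], [0, 0, 0, 0], [0, 0, 0, 0]]
  ]
}}

```text
t: 23.18
eef_pos: [0.6374, -0.2364, 0.0152]
orientation: [-0.127, 0.992, -0.0, 0.001]
wrist_force: [-0.3, -0.1, 0.4]
grip_width: 0.0939
gripper_force: 0.0
```

>>> {"op": "carry_out", "data": {
  "targets": [
    [[0, 0, 0, 0], [0, 0, 0, 0], [0, 0, 0, 0], [0, 0, 0, 0], [0, 0, 0, 0], [0, 0, 0, 0], [0, 0, 0, 0], [0, 0, 0, 0]]
  ],
  "gripper": 255,
  "newtons": 15
}}

```text
t: 23.85
eef_pos: [0.6366, -0.2363, 0.0139]
orientation: [-0.127, 0.992, -0.0, -0.0]
wrist_force: [0.2, -0.4, -0.1]
grip_width: 0.0441
gripper_force: 0.0
```

>>> {"op": "carry_out", "data": {
  "targets": [
    [[0, 0, 0, 0], [0, 0, 0, 0], [0, 0, 0, 0], [0, 0, 0, 0], [0, 0, 0, 0], [0, 0, 0, 0]]
  ]
}}

```text
t: 24.35
eef_pos: [0.6366, -0.2363, 0.0139]
orientation: [-0.127, 0.992, -0.0, -0.0]
wrist_force: [0.3, -0.2, -0.2]
grip_width: 0.0274
gripper_force: 15.0
```

```bash
python3 g.py .571 .272 .13 14.6
```

```text
t 24.35 [ 0.6366 -0.2363  0.0139] phi 14.62 w 0.0274 F 15.0 q7 2.44 turn 0.0004 shift [ -64.7  508.4 -116.1] tilt [-0. -0.]
```

>>> {"op": "carry_out", "data": {
  "targets": [
    [[0, 0, -20, 0], [0, 0, -35, 0], [0, 0, -35, 0], [0, 0, -15, 0], [-4.6, 36.3, 0, 0], [-4.6, 36.3, 0, 0], [-4.6, 36.3, 0, 0], [-4.6, 36.3, 0, 0]]
  ]
}}

```text
t: 25.02
eef_pos: [0.6172, -0.0896, 0.1189]
orientation: [-0.127, 0.992, 0.0, 0.0]
wrist_force: [0.9, 0.3, -1.4]
grip_width: 0.0275
gripper_force: 15.0
```

>>> {"op": "carry_out", "data": {
  "targets": [
    [[-4.6, 36.3, 0, 0], [-4.6, 36.3, 0, 0], [-4.6, 36.3, 0, 0], [-4.6, 36.3, 0, 0], [-4.6, 36.3, 0, 0], [-4.6, 36.3, 0, 0], [-4.6, 36.3, 0, 0], [-4.6, 36.3, 0, 0]]
  ]
}}

```text
t: 25.68
eef_pos: [0.5794, 0.2009, 0.119]
orientation: [-0.127, 0.992, 0.0, 0.0]
wrist_force: [1.7, 0.1, -0.8]
grip_width: 0.0277
gripper_force: 15.0
```

>>> {"op": "carry_out", "data": {
  "targets": [
    [[-4.6, 36.3, 0, 0], [-4.6, 36.3, 0, 0], [0, 0, 0, 0], [0, 0, 0, 0], [0, 0, 0, 0]]
  ]
}}

```text
t: 26.1
eef_pos: [0.5706, 0.2711, 0.1187]
orientation: [-0.127, 0.992, -0.0, -0.0]
wrist_force: [-0.3, -1.6, -1.7]
grip_width: 0.0278
gripper_force: 15.0
```

```bash
python3 g.py .571 .272 .0205 14.6
```

```text
t 26.10 [0.5706 0.2711 0.1187] phi 14.62 w 0.0278 F 15.0 q7 1.56 turn 0.0003 shift [-0.6  0.8 98.2] tilt [-0.0001 -0.0007]
```

>>> {"op": "carry_out", "data": {
  "targets": [
    [[-0.6, 0.8, 30, 0], [0, 0, 30, 0], [0, 0, 22, 0], [0, 0, 10, 0], [0, 0, 4, 0], [0, 0, 1, 0], [0, 0, 0, 0], [0, 0, 0, 0]]
  ]
}}

```text
t: 26.77
eef_pos: [0.5718, 0.2727, 0.0232]
orientation: [-0.127, 0.992, 0.0, 0.001]
wrist_force: [0.4, 0.2, -2.0]
grip_width: 0.0277
gripper_force: 15.0
```

>>> {"op": "carry_out", "data": {
  "targets": [
    [[0, 0, 0.7, 0], [0, 0, 0, 0], [0, 0, 0, 0]]
  ]
}}

```text
t: 27.02
eef_pos: [0.5711, 0.2728, 0.0217]
orientation: [-0.127, 0.992, 0.0, 0.0]
wrist_force: [0.1, 0.3, -0.5]
grip_width: 0.0277
gripper_force: 15.0
```

>>> {"op": "carry_out", "data": {
  "targets": [
    [[0, 0, 0.5, 0], [0, 0, 0, 0], [0, 0, 0, 0]]
  ]
}}

```text
t: 27.27
eef_pos: [0.5711, 0.2728, 0.0209]
orientation: [-0.127, 0.992, 0.0, 0.0]
wrist_force: [-0.8, 0.0, 2.9]
grip_width: 0.0273
gripper_force: 15.0
```

>>> {"op": "carry_out", "data": {
  "targets": [
    [[0, 0, 0.4, 0], [0, 0, 0, 0], [0, 0, 0, 0]]
  ]
}}

```text
t: 27.52
eef_pos: [0.5712, 0.2728, 0.0208]
orientation: [-0.127, 0.992, 0.0, 0.0]
wrist_force: [-2.7, -0.8, 9.6]
grip_width: 0.0279
gripper_force: 15.0
```

Seated. I'll release, rise, and move clear for a final look.

>>> {"op": "carry_out", "data": {
  "targets": [
    [[0, 0, -0.5, 0], [0, 0, 0, 0], [0, 0, 0, 0], [0, 0, 0, 0], [0, 0, 0, 0], [0, 0, 0, 0]]
  ],
  "gripper": 130
}}

```text
t: 28.02
eef_pos: [0.5709, 0.2726, 0.0207]
orientation: [-0.127, 0.992, -0.0, -0.0]
wrist_force: [0.1, -0.5, -0.0]
grip_width: 0.0461
gripper_force: 0.0
```

>>> {"op": "carry_out", "data": {
  "targets": [
    [[0, 0, -10, 0], [0, 0, -30, 0], [0, 0, -40, 0], [0, 0, -40, 0], [0, 0, -30, 0], [0, 0, 0, 0], [20, 30, 0, 0], [20, 30, 0, 0]]
  ]
}}

```text
t: 28.68
eef_pos: [0.5177, 0.3196, 0.1719]
orientation: [-0.125, 0.992, 0.0, 0.001]
wrist_force: [-0.2, 0.7, -0.4]
grip_width: 0.0463
gripper_force: 0.0
```

>>> {"op": "carry_out", "data": {
  "targets": [
    [[15, 30, 0, 0], [15, 30, 0, 0], [15, 30, 0, 0], [15, 30, 0, 0], [15, 30, 0, 0], [15, 30, 0, 0], [0, 0, 0, 0], [0, 0, 0, 0]]
  ]
}}

```text
t: 29.35
eef_pos: [0.3831, 0.4734, 0.1712]
orientation: [-0.129, 0.992, 0.0, -0.0]
wrist_force: [0.2, -0.8, 0.3]
grip_width: 0.0462
gripper_force: 0.0
```

```bash
python3 g.py .571 .272 .02 14.6; python3 -c "
from h import *
a=read_camera('top')[110:310,150:500];b=read_camera('scene')[110:330,190:480]
save(np.vstack([cv2.resize(a,(500,286),interpolation=cv2.INTER_CUBIC),cv2.resize(b,(500,306),interpolation=cv2.INTER_CUBIC)]),'end.png')"
```

```text
t 29.35 [0.3831 0.4734 0.1712] phi 14.81 w 0.0462 F 0.0 q7 1.06 turn 0.0037 shift [-131.  -242.2  151.2] tilt [-0.0001  0.0003]
```

View pics/end.png

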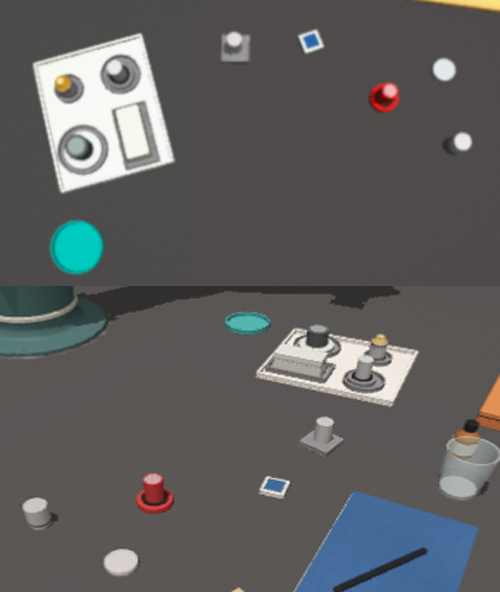

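Both views show all four parts upright in their own pockets: objective (68,85), eyepiece (120,72), condenser (77,147) and box (135,132). The plug and press weight are untouched. Handing in.

```bash
python3 -c "
from rig import bot
print(bot.job_done())"
```

```text
the job is handed in; nothing more can be done
None
```

I packed all four parts upright in their own pockets, left the plug and the press weight standing where they were, and handed the job in at about 29 s; no verdict came back.

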